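# Draw the filter plate from the gem lamp and present it

### The arm

A 6-joint arm with a two-finger parallel gripper is mounted at the origin on a cart in front of the work surface, level with it; the furniture and walls round the work are solid. World frame = base frame: x ahead of the robot, y to its left, z up, the work surface at z = 0. Lengths are in m, angles in degrees, forces in N, time in s.
With the tool pointing down it reaches from about 0.4 to 0.825 m from the base axis. Payload 7 kg.
Tool frame: the origin (TCP) lies between the finger pads; the fingertips stand 19 mm ahead of it and the grasp point (between the pads) is the TCP; z points along the fingers, y is the line along which they close (so a half turn about z gives the same grasp; the last joint's range is limited). The gripper opens to 88 mm and grips with 3 to 60 N. Pads are 19 mm wide; open, the fingers measure 130 mm over their backs; the gripper's body (78 mm by 193 mm) begins 47 mm behind the grasp point.
Start: joints at [-57.004, 20.546, 0.682, 0, -70.136, -16.507], TCP at [0.192, -0.647, 0.215] pointing down, gripper open.
Joint ranges: [-176.03, 176.03], [-82.01, 121.73], [-58.28, 71.71], [-173.87, 95.51], [-174.79, -0.11], [-173.66, 173.66]. Speed limits (degrees/s): [136.94, 136.94, 172.46, 180, 180, 180].

### API

Orientations are given as [roll, pitch, yaw] about the fixed x, y, z axes, in that order (R = Rz(yaw) Ry(pitch) Rx(roll)).
In Python, from plant import get_obs, snapshot, close_job, spot_in, spot_point gives the robot as it stands.
- The arm moves only by the tool play_rows, never from a script. Its argument "plan" is a list of rows, each a list of 6 numbers: the shift along the tool's x, y, z in cm, then the turn, a rotation vector about the tool's x, y, z in degrees. A call has 1 to 20 rows; each row shifts and turns the commanded pose from where the row before left it, along the tool's axes as they then stand; what a row does not reach is not made up. A row lasts 1/12 s, in which the tool goes at most 41.7 mm and 7.16 degrees, less where a joint would pass 70% of its speed; a pose out of reach is approached as far as the arm can. A call is refused whole if a number of a shift passes 4.17 or a number of a turn 7.16, either way. A call with a gripper value outside its range is refused whole. "grip" is the finger opening in cm, from 0 to 8.76, set as the call begins (left out, the last holds). The fingers move at their own pace and stop on an object; the grip force is fixed at half the most. Time passes only in rows, so rows that do not move let the fingers close. It gives the time, the measured TCP pose, the force, the opening and the grip force at its end, in the units of the state.
- get_obs(): the state, without advancing time (a new reading comes with each control period).
- snapshot(name): name is "scene" or "top"; returns a dict with "frame" (384x512x3 uint8, red, green, blue), "fx", "fy", "cx", "cy" (pixels), "position" and "attitude" of the camera in the world. Camera axes: x right, y down, z forward; pixel columns grow to the right and rows downward; lengths in m; the calibration is good to about 2 mm. A picture is of the moment at which its call begins. There is no depth.
- close_job(): hands the job in; it is judged then, once.
Trained networks look in the newest picture that a camera, given by its name, has taken for a name from the list of things; names that differ only in an ending like _2 or _b are one class to them, and where a whole thing is asked for, a point or a joint stands for the part that bears it (a point fixed in the world has none). Each returns a list of dicts, best first, with "score" (0 to 1); they miss things now and then, are a little off and sometimes report something else, mostly with a low value. They report only what shows in the picture. A call takes as long as a camera call. They do not tell look-alikes from the thing itself.
- spot_in(camera, thing): "position" ([x, y, z] in m, in world coordinates, good to about 4 mm: the middle of the surface that is visible of it).
- spot_point(camera, thing): "position" ([x, y, z] in m, in world coordinates, good to about 4 mm: a listed point, or the origin of a listed thing).
The state is a dict: "clock": time; "joint_pos": joint angles; "qvel": joint speeds; "tau": joint torques, N m; "tool_pos": TCP position; "orientation": TCP orientation; "force": force on the tool from outside, world axes, zero at the start; "moment": the same for the moment, N m; "opening": finger opening in m; "gripper_force": force on a finger pad.
Only numpy, scipy, OpenCV 4.12 (cv2) and the standard library are available. Lean on these libraries where they do the work, as an engineer would, in place of code of your own. Each camera call takes 0.05 s, during which the arm holds its last target. There are 200 camera calls.

### The job

Free the filter clamp of the gem lamp by turning its bar knob anticlockwise (seen from above) as far as it goes, then swing the small hood behind it right back until it stands open by itself. Draw the hidden filter plate straight up out of its slot by its tab, and finish while still holding it upright in the air, a good hand's breadth (about 10 cm) clear above the middle of the spiral note pad. Do not disturb the two stone jars behind the lamp.

Things in the scene. Friction and masses are not known exactly. Their poses are not given: they have to be found in the camera images.
- house: The gem lamp: a grey box 175 (x) x 130 (y) mm with an aluminium deck 78 mm above the desk, fixed to the desk. Origin on the desk under it; its own x axis points away from the robot along the lamp, z up. In its frame: clamp knob axis at x = -60 mm, slot for the plate centred at x = +18 mm (all at y = 0), hood hinge at x = +62 mm. Slot 55 mm along x, 9 mm along y, floor 12 mm above the desk
- clamp (a joint): Angle of the clamp knob, rad: 0 to 0.3 at the start (clamped: a sector inside the lamp sits in a notch of the plate and blocks it), grows as the knob is turned anticlockwise seen from above; stop at 1.4; the plate is free from about 0.9, counts as freed above 1.0. It stays where it is left; turning takes about 0.05 N m
- clamp_grip (a point): Centre of the clamp knob's black bar grip, on the vertical turning axis, 32 mm above the deck (110 mm above the desk). The bar is 12 mm thick, 46 mm long, 24 mm tall (to 44 mm above the deck). The point turns with the knob: its y axis runs along the bar, its x axis across it. At joint value 0 the bar lies across the lamp (along the lamp's y)
- hood (a joint): Opening angle of the hood, rad: 0 closed, 1.57 upright, stop at 1.75. Stiff hinge (about 0.06 N m): stays at any angle
- hood_hinge (a point): Middle of the hood's hinge line, on the deck (78 mm above the desk) at the back of the hood; the hinge runs along the lamp's y axis and the free end, towards the robot, swings up and away from the robot. The hood is a hollow cover 77 mm (x) x 66 mm (y) x 36 mm high
- hood_grip (a point): Centre of the hood's thumb-piece: a black disc 16 mm in diameter, 12 mm thick along the lamp's y axis, on a short stem on top of the hood near its free end. Closed, it lies 68 mm in front of the hinge and 52 mm above the deck, 16 mm above the hood's top; the stem below it is 10 mm thick. Pinched across its 12 mm it can turn between the fingers as the hood swings
- plate: The loose filter plate (about 0.12 kg), standing in the slot under the hood: an aluminium frame 52 mm (x) x 6 mm (y) x 66 mm high with a window, and a black tab on its top 22 mm (x) x 10 mm (y), reaching from 66 to 94 mm above the plate's lower edge. Origin at the middle of the lower edge, z up. In the slot the frame's top is level with the deck and the tab stands 28 mm above it
- plate_tab (a point): The middle of the plate's tab's height plus 3 mm: the point to grip, 83 mm above the plate's origin, on its axis; grip across the 10 mm (the plate's y axis)
- pad: Spiral note pad lying on the desk, 148 mm (x) x 109 mm (y) x 14 mm, fixed. Origin at the centre of its underside
- jar_a: Screw-cap glass jar with stones, 39 mm diameter, 43 mm high, behind the lamp. Origin at the centre of its underside. Leave alone
- jar_b: The other screw-cap glass jar, same size, farther left. Origin at the centre of its underside. Leave alone
Things that resemble listed ones, but are neither listed nor needed, are in the scene too. Of the things that look like the pad, the larger one is meant.

How it is judged:
By the outcome, as a careful person would: the job done as asked, in the order asked, and still so for the second after the job is handed in, while the arm keeps its last pose, push and grip.
It also fails if it takes over 54 s, if anything falls off the work surface, if the arm or the gripper's body presses on something with over 40 N, if the wrist force passes 120 N, or if a joint passes its speed limit or range.

## Working session

There is one attempt and no reset: what is moved stays moved. The work goes in short steps, Python scripts to look and compute and a tool call to move; the robot and the scene stay as the last step left them, time stands still between calls to the robot, and variables do not carry over. Pictures are saved under pics/ and viewed, at most 10 in all, crops included, and the job is handed in when it is done.

Besides the shell and the picture viewer there is one more tool, called by a JSON object that holds its "api" and its "payload", one argument or row to a line. play_rows: Moves the arm, as the interface text tells. Its arguments: {"type":"object","properties":{"plan":{"type":"array","items":{"type":"array","items":{"type":"number"}}},"grip":{"type":"number"}},"required":["plan"]}

```bash
mkdir -p pics; ls; cat > h.py <<'E'
import numpy as np, cv2
from plant import get_obs, snapshot, close_job, spot_in, spot_point
E
python3 - <<'E'
from h import *
for c in ("scene","top"):
    s=snapshot(c); cv2.imwrite(f"pics/{c}0.png",cv2.resize(s["frame"][:,:,::-1],(800,600)))
    print(c,s["fx"],s["cx"],s["cy"],s["position"],s["attitude"])
    for t in ("house","clamp_grip","hood_hinge","hood_grip","plate_tab","pad","jar_a"):
        print(t,[(np.round(d["position"],3).tolist(),round(d["score"],2)) for d in spot_point(c,t)[:4]])
print(get_obs())
E
```

```text
pics
scene 475.49708130992855 257.62431350406644 193.93730768464056 [0.02324828 0.99990987 0.74348433] [-1.22200891e+02  1.40767581e-01 -1.44210141e+02]
house [([0.534, 0.247, -0.004], 0.83)]
clamp_grip [([0.472, 0.248, 0.114], 0.73)]
hood_hinge [([0.595, 0.252, 0.077], 0.94)]
hood_grip [([0.526, 0.249, 0.129], 0.91)]
plate_tab []
pad [([0.44, 0.0, -0.002], 0.68), ([0.526, 0.249, 0.129], 0.5)]
jar_a [([0.733, 0.295, -0.004], 0.82), ([0.695, 0.183, -0.0], 0.78)]
top 406.4904666929712 259.2608561953281 194.57856070567783 [0.52680972 0.21307201 0.99586235] [-175.95433024   -1.06951026  -88.54280494]
house [([0.536, 0.251, -0.003], 0.76)]
clamp_grip [([0.474, 0.25, 0.109], 0.65)]
hood_hinge []
hood_grip [([0.53, 0.25, 0.13], 0.63)]
plate_tab []
pad [([0.444, 0.0, -0.002], 0.86), ([0.471, 0.413, -0.001], 0.55)]
jar_a [([0.698, 0.186, 0.001], 0.67), ([0.732, 0.298, 0.001], 0.58), ([0.474, 0.25, 0.108], 0.35)]
{'clock': 0.8, 'joint_pos': array([-5.70019231e+01,  2.05427561e+01,  6.82532152e-01,  3.11420524e-04,
       -7.01330175e+01, -1.65059607e+01]), 'qvel': array([ 0.05688374, -0.01220299, -0.04933246,  0.07287736, -0.05663051,
        0.02407244]), 'tau': array([ 4.80439940e-04, -5.82284009e+01,  2.93291545e+01,  7.00244531e+00,
        1.26683072e-02, -5.08274263e-05]), 'tool_pos': array([ 0.19159827, -0.64723885,  0.2153073 ]), 'orientation': array([-1.79993437e+02,  1.63939384e-03, -1.63507778e+02]), 'force': array([0.0949575 , 0.69013944, 0.18735434]), 'moment': array([-0.00235591,  0.01816254, -0.09381951]), 'gripper_force': 0.0, 'opening': 0.08787500976694493}
```

View pics/scene0.png

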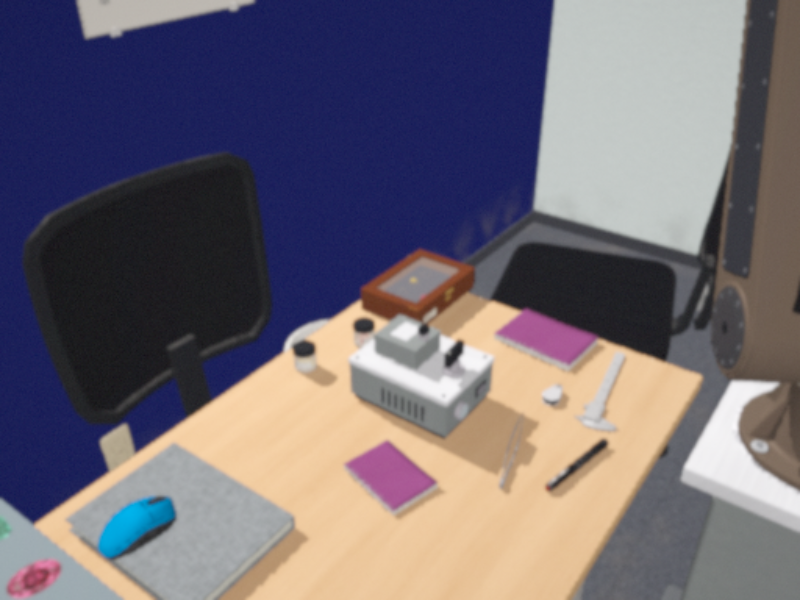

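View pics/top0.png

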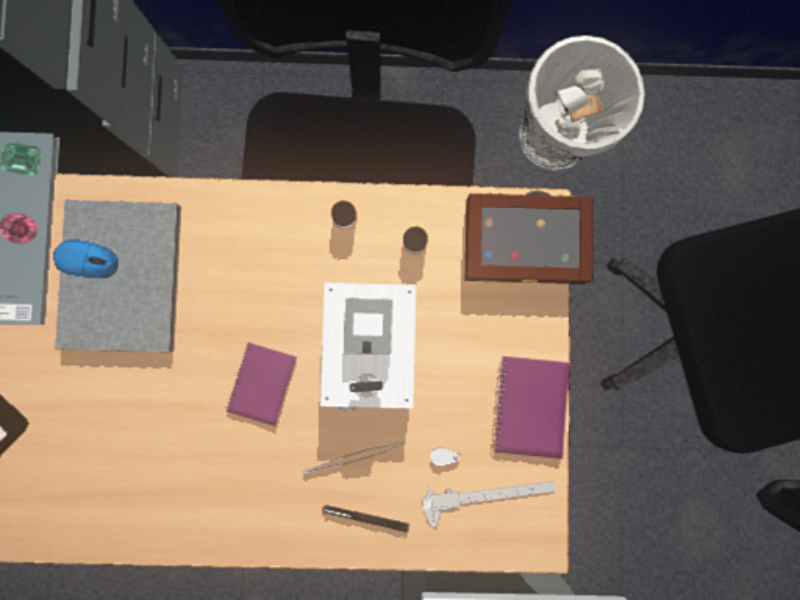

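The scene picture shows the lamp at (425,375), the knob bar at (455,352), the hood thumb-piece at (424,330), and the jars at (304,356) and (363,332). The top picture shows the lamp at (368,345) and two pads: a large one at (532,407) and a small one at (262,385). Candidates are the large pad against the small pad, so I take the large one. For the knob, the candidates are the bar at (366,386) and the hood disc at (367,347), and the bar is the knob. Next I check these in a close crop.

```bash
cat >> h.py <<'E'
from scipy.spatial.transform import Rotation as R
def px2w(s,u,v,z):
    Rm=R.from_euler("xyz",s["attitude"],degrees=True).as_matrix(); p=np.array(s["position"])
    d=Rm@np.array([(u-s["cx"])/s["fx"],(v-s["cy"])/s["fy"],1]); return p+d*(z-p[2])/d[2]
def w2px(s,P):
    Rm=R.from_euler("xyz",s["attitude"],degrees=True).as_matrix()
    c=Rm.T@(np.array(P)-s["position"]); return s["fx"]*c[0]/c[2]+s["cx"], s["fy"]*c[1]/c[2]+s["cy"]
E
python3 - <<'E'
from h import *
s=snapshot("top"); f=s["frame"][175:270,195:275,::-1]
cv2.imwrite("pics/crop1.png",cv2.resize(f,None,fx=6,fy=6,interpolation=cv2.INTER_CUBIC))
k=.64
for n,u,v,z in (("c1",331,289,.078),("c2",409,291,.078),("c3",405,400,.078),("c4",327,398,.078),("bar1",349,388.5,.122),("bar2",383,384,.122),("disc",367,347,.138)):
    print(n,px2w(s,u*k,v*k,z).round(4))
E
```

```text
c1 [0.6111 0.3054 0.078 ]
c2 [0.6113 0.1924 0.078 ]
c3 [0.4543 0.1942 0.078 ]
c4 [0.4544 0.3059 0.078 ]
bar1 [0.4715 0.2719 0.122 ]
bar2 [0.4787 0.2257 0.122 ]
disc [0.5285 0.2484 0.138 ]
```

View pics/crop1.png

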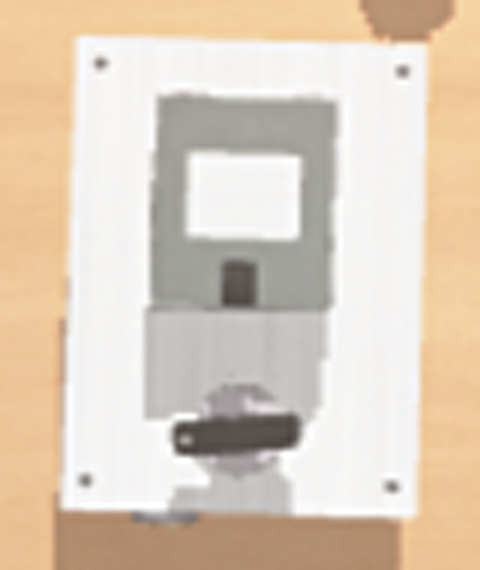

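{"api": "play_rows", "payload": {
  "plan": [
    [0,0,0,0,0,-7],
    [0,0,0,0,0,-7],
    [0,0,0,0,0,-7],
    [0,0,0,0,0,-7],
    [0,0,0,0,0,-7],
    [0,0,0,0,0,-7],
    [0,0,0,0,0,-7],
    [0,0,0,0,0,-7],
    [0,0,0,0,0,-7],
    [0,0,0,0,0,-7],
    [0,0,0,0,0,-3.5],
    [0,-4,0,0,0,0],
    [0,-4,0,0,0,0],
    [0,-4,0,0,0,0],
    [0,-4,0,0,0,0],
    [0,-4,0,0,0,0],
    [0,-4,0,0,0,0]
  ],
  "grip": 2.8
}}

```text
clock: 2.27
tool_pos: [0.4334, -0.647, 0.2154]
orientation: [-180.0, -0.0, -90.0]
force: [0.5, -0.8, 0.5]
opening: 0.028
gripper_force: 0.0
```

{"api": "play_rows", "payload": {
  "plan": [
    [-4,0,0,0,0,0],
    [-4,0,0,0,0,0],
    [-4,0,0,0,0,0],
    [-4,0,0,0,0,0],
    [-4,0,0,0,0,0],
    [-4,0,0,0,0,0],
    [-4,0,0,0,0,0],
    [-4,0,0,0,0,0],
    [-4,0,0,0,0,0],
    [-4,0,0,0,0,0],
    [-4,0,0,0,0,0],
    [-4,0,0,0,0,0],
    [-4,0,0,0,0,0],
    [-4,0,0,0,0,0],
    [-4,0,0,0,0,0],
    [-4,0,0,0,0,0],
    [-4,0,0,0,0,0],
    [-4,0,0,0,0,0],
    [-4,0,0,0,0,0],
    [-4,0,0,0,0,0]
  ]
}}

```text
clock: 3.93
tool_pos: [0.4312, 0.1548, 0.2158]
orientation: [-179.9, 0.1, -90.0]
force: [1.6, -0.3, -0.9]
opening: 0.0279
gripper_force: 0.0
```

{"api": "play_rows", "payload": {
  "plan": [
    [-3.2,-1.4,0,0,0,0],
    [-3.2,-1.4,0,0,0,0],
    [-3.1,-1.4,0,0,0,0],
    [0,0,0,0,0,-7],
    [0,0,2,0,0,0],
    [0,0,2,0,0,0],
    [0,0,1,0,0,0],
    [0,0,0,0,0,0]
  ]
}}

```text
clock: 4.6
tool_pos: [0.4725, 0.2467, 0.163]
orientation: [179.8, -0.1, -83.0]
force: [-0.7, -0.0, -0.2]
opening: 0.0278
gripper_force: 0.0
```

```bash
python3 - <<'E'
from h import *
print(get_obs()["tool_pos"],get_obs()["orientation"])
s=snapshot("scene"); f=s["frame"][170:290,210:330,::-1]
cv2.imwrite("pics/crop2.png",cv2.resize(f,None,fx=5,fy=5,interpolation=cv2.INTER_CUBIC))
print([(np.round(d["position"],3),d["score"]) for d in spot_point("scene","clamp_grip")])
E
```

```text
[0.47252316 0.24672277 0.16303043] [ 1.79801934e+02 -1.33064727e-01 -8.30312613e+01]
[(array([0.473, 0.25 , 0.112]), 0.56)]
```

View pics/crop2.png

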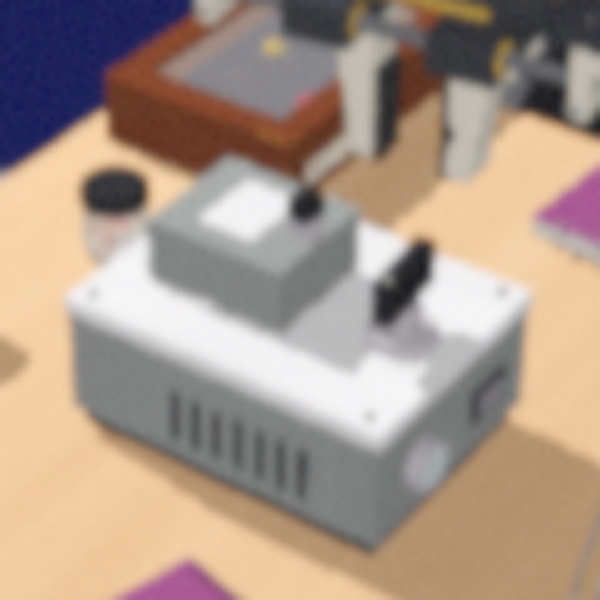

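The crop shows the fingertips at (375,140) and (460,170), straddling the line above the knob bar at (403,280). The hood disc at (306,206) is clear of them. Descend and close.

{"api": "play_rows", "payload": {
  "plan": [
    [-0.3,-0.1,1.5,0,0,0],
    [0,0,1.5,0,0,0],
    [0,0,1.3,0,0,0],
    [0,0,0,0,0,0],
    [0,0,0,0,0,0]
  ]
}}

```text
clock: 5.12
tool_pos: [0.4748, 0.2509, 0.1232]
orientation: [-180.0, 0.0, -83.0]
force: [0.7, -0.1, 0.0]
opening: 0.0282
gripper_force: 0.0
```

{"api": "play_rows", "payload": {
  "plan": [
    [0,0,0,0,0,0],
    [0,0,0,0,0,0],
    [0,0,0,0,0,0],
    [0,0,0,0,0,0],
    [0,0,0,0,0,0],
    [0,0,0,0,0,0]
  ],
  "grip": 0.4
}}

```text
clock: 5.62
tool_pos: [0.4744, 0.2509, 0.1225]
orientation: [-180.0, 0.0, -83.0]
force: [0.2, 0.1, 0.3]
opening: 0.0041
gripper_force: 0.0
```

```bash
python3 - <<'E'
from h import *
s=snapshot("scene"); f=s["frame"][170:290,210:330,::-1]
t=snapshot("top"); g=t["frame"][165:285,185:305,::-1]
cv2.imwrite("pics/crop3.png",cv2.resize(np.hstack([f,g]),(800,400),interpolation=cv2.INTER_CUBIC))
print(w2px(s,get_obs()["tool_pos"]),w2px(s,[.474,.2495,.11]))
E
```

```text
(np.float64(290.42251953762616), np.float64(221.1227121404849)) (np.float64(290.6783641076161), np.float64(225.3436688310026))
```

View pics/crop3.png

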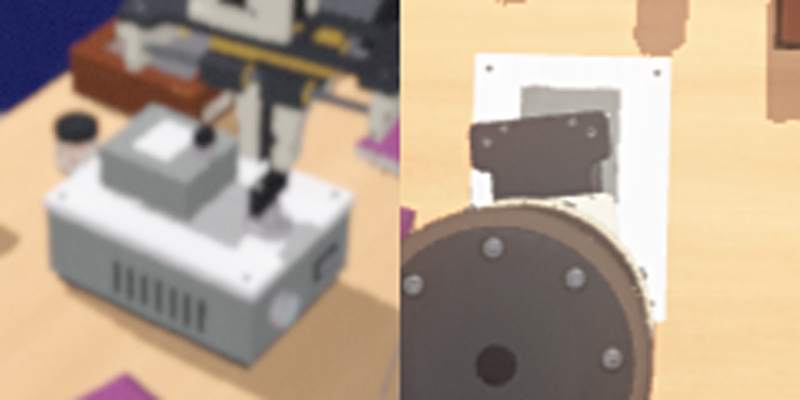

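The left panel shows the closed fingertips at about (270,172), at or behind the top of the bar at (267,194), with nothing gripped. I overlay the calculated points to find the offset.

```bash
python3 - <<'E'
from h import *
s=snapshot("scene"); x0,y0=260,190; k=10
im=cv2.resize(s["frame"][y0:y0+60,x0:x0+60,::-1],None,fx=k,fy=k,interpolation=cv2.INTER_CUBIC)
p=get_obs()["tool_pos"]
def dot(P,c):
    u,v=w2px(s,P); cv2.circle(im,(int((u-x0+.5)*k),int((v-y0+.5)*k)),4,c,-1)
dot(p,(0,0,255)); dot(p-[0,0,.019],(0,0,255))
for e in (-.023,.023):
  for z in (.098,.122): dot([.474-e*np.sin(.12),.2495+e*np.cos(.12),z],(0,255,0))
dot([.474,.2495,.078],(255,0,0))
cv2.imwrite("pics/crop4.png",im)
print([(np.round(d["position"],3),d["score"]) for d in spot_point("scene","clamp_grip")])
E
```

```text
[(array([0.472, 0.248, 0.111]), 0.75), (array([ 0.441,  0.001, -0.   ]), 0.64)]
```

View pics/crop4.png

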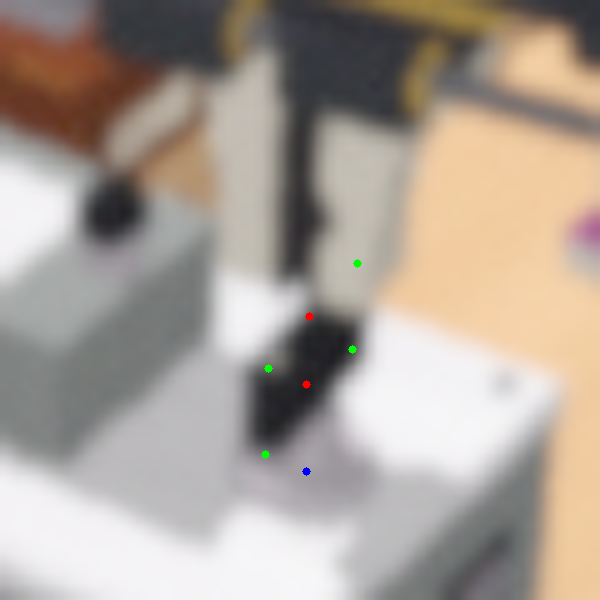

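The overlay shows the bar where calculated: near end at (265,410), green points on it. The real fingertips end at about (300,287), where the TCP dot is, not at the lower red dot. So the fingers end roughly 2 cm higher than expected and closed above the bar. I open, go lower while watching the force, and close again.

{"api": "play_rows", "payload": {
  "plan": [
    [0,0,0,0,0,0],
    [0,0,0,0,0,0],
    [0,0,0,0,0,0],
    [0,0,0.4,0,0,0],
    [0,0,0.4,0,0,0],
    [0,0,0.4,0,0,0],
    [0,0,0,0,0,0]
  ],
  "grip": 2.8
}}

```text
clock: 6.4
tool_pos: [0.4738, 0.2504, 0.1091]
orientation: [179.9, -0.1, -83.0]
force: [-0.5, -0.8, -0.7]
opening: 0.028
gripper_force: 0.0
```

{"api": "play_rows", "payload": {
  "plan": [
    [0,0,0,0,0,0],
    [0,0,0,0,0,0],
    [0,0,0,0,0,0],
    [0,0,0,0,0,0],
    [0,0,0,0,0,0]
  ],
  "grip": 0.6
}}

```text
clock: 6.82
tool_pos: [0.4749, 0.2512, 0.111]
orientation: [-179.9, 0.0, -83.0]
force: [-0.8, -0.2, 4.8]
opening: 0.0067
gripper_force: 2.3
```

{"api": "play_rows", "payload": {
  "plan": [
    [0,0,0,0,0,0],
    [0,0,0,0,0,0],
    [0,0,0,0,0,0],
    [0,0,0.4,0,0,0],
    [0,0,0.4,0,0,0],
    [0,0,0.4,0,0,0],
    [0,0,0,0,0,0]
  ],
  "grip": 2.8
}}

```text
clock: 7.4
tool_pos: [0.4737, 0.2502, 0.0969]
orientation: [179.9, -0.1, -83.0]
force: [-0.5, -0.4, 0.0]
opening: 0.028
gripper_force: 0.0
```

```bash
python3 - <<'E'
from h import *
s=snapshot("scene"); x0,y0=260,190; k=10
im=cv2.resize(s["frame"][y0:y0+60,x0:x0+60,::-1],None,fx=k,fy=k,interpolation=cv2.INTER_CUBIC)
o=get_obs();p=o["tool_pos"];print(p,o["force"])
def dot(P,c):
    u,v=w2px(s,P); cv2.circle(im,(int((u-x0+.5)*k),int((v-y0+.5)*k)),4,c,-1)
dot(p,(0,0,255)); dot(p-[0,0,.019],(0,0,255))
cv2.imwrite("pics/crop5.png",im)
print([(np.round(d["position"],3),d["score"]) for d in spot_point("scene","clamp_grip")])
E
```

```text
[0.47393518 0.25041494 0.09738916] [0.35349258 0.78313492 0.14918236]
[(array([0.475, 0.248, 0.115]), 0.62)]
```

View pics/crop5.png

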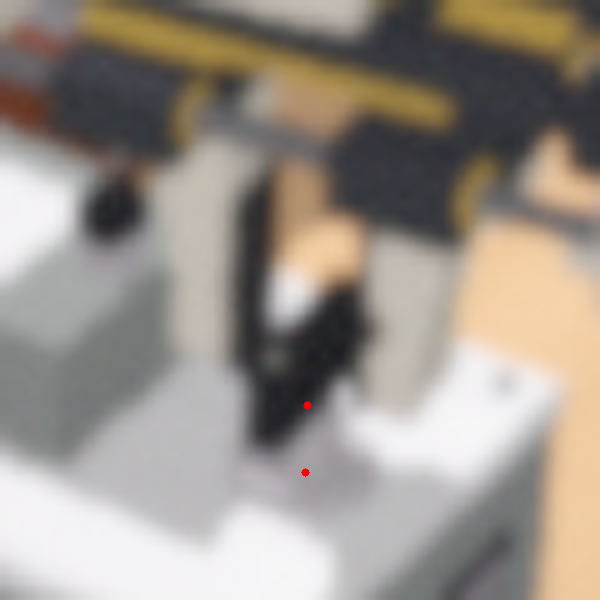

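The fingertips, at (210,365) and (405,400), now straddle the bar at (305,370). They end about 5 mm above the reported TCP, so the height reading is about 25 mm low. I close here.

{"api": "play_rows", "payload": {
  "plan": [
    [0,0,0,0,0,0],
    [0,0,0,0,0,0],
    [0,0,0,0,0,0],
    [0,0,0,0,0,0],
    [0,0,0,0,0,0]
  ],
  "grip": 0.5
}}

```text
clock: 7.92
tool_pos: [0.4751, 0.2512, 0.0985]
orientation: [-179.9, 0.0, -83.0]
force: [4.9, -0.1, -3.0]
opening: 0.0117
gripper_force: 30.0
```

{"api": "play_rows", "payload": {
  "plan": [
    [0,0,0,0,0,-5],
    [0,0,0,0,0,-5],
    [0,0,0,0,0,-5],
    [0,0,0,0,0,-5],
    [0,0,0,0,0,-5],
    [0,0,0,0,0,-5],
    [0,0,0,0,0,-5],
    [0,0,0,0,0,-5],
    [0,0,0,0,0,-5],
    [0,0,0,0,0,-5],
    [0,0,0,0,0,-5],
    [0,0,0,0,0,-5],
    [0,0,0,0,0,-5],
    [0,0,0,0,0,-3],
    [0,0,0,0,0,0]
  ]
}}

```text
clock: 9.17
tool_pos: [0.4742, 0.2504, 0.0985]
orientation: [180.0, 0.0, -14.9]
force: [1.9, -2.1, 2.4]
opening: 0.0116
gripper_force: 30.0
```

```bash
python3 - <<'E'
from h import *
o=get_obs(); print(o["tool_pos"],o["orientation"],o["force"],o["moment"],o["opening"])
E
```

```text
[0.47424589 0.25039609 0.09847374] [ 1.79961978e+02  3.57786383e-03 -1.48717163e+01] [ 1.85620578 -2.10257967  2.35577342] [-0.94980294 -0.11832264  0.05687926] 0.011632885712976293
```

{"api": "play_rows", "payload": {
  "plan": [
    [0,0,0,0,0,-2],
    [0,0,0,0,0,-2],
    [0,0,0,0,0,-2],
    [0,0,0,0,0,0]
  ]
}}

```text
clock: 9.5
tool_pos: [0.4742, 0.2503, 0.0984]
orientation: [180.0, 0.0, -9.1]
force: [0.4, -2.8, 3.2]
opening: 0.0114
gripper_force: 30.1
```

```bash
python3 - <<'E'
from h import *
o=get_obs(); print(o["tool_pos"],o["orientation"],o["force"],o["moment"],o["opening"])
E
```

```text
[0.47419528 0.25025927 0.09843659] [ 1.79954352e+02  1.41229009e-02 -9.05853294e+00] [ 0.36032265 -2.75863943  3.23919657] [-1.32437267 -0.10022933 -0.26141304] 0.011354284745632529
```

{"api": "play_rows", "payload": {
  "plan": [
    [0,0,0,0,0,0],
    [0,0,0,0,0,0],
    [0,0,0,0,0,0],
    [0,0,-1.5,0,0,0],
    [0,0,-2.5,0,0,0],
    [0,0,-2.5,0,0,-4.5],
    [0,0,0,0,0,-4.5],
    [2.6,0,0,0,0,0],
    [2.7,0,0,0,0,0],
    [0,0,0,0,0,0],
    [0,0,0,0,0,0]
  ],
  "grip": 2.8
}}

```text
clock: 10.42
tool_pos: [0.528, 0.2508, 0.1625]
orientation: [180.0, 0.0, -0.1]
force: [0.2, -1.1, 0.6]
opening: 0.0281
gripper_force: 0.0
```

```bash
python3 - <<'E'
from h import *
o=get_obs(); p=o["tool_pos"]; print(p,o["orientation"],o["opening"])
s=snapshot("scene"); x0,y0=230,165; k=10
im=cv2.resize(s["frame"][y0:y0+60,x0:x0+80,::-1],None,fx=k,fy=k,interpolation=cv2.INTER_CUBIC)
def dot(P,c):
    u,v=w2px(s,P); cv2.circle(im,(int((u-x0+.5)*k),int((v-y0+.5)*k)),4,c,-1)
for z in (0,.025): dot(p+[0,0,z],(0,0,255))
for e in (-.014,.014): dot(p+[0,e,.009],(0,255,0))
for t in ("clamp_grip","hood_grip"):
  print(t,[(np.round(d["position"],3),d["score"]) for d in spot_point("scene",t)][:2])
cv2.imwrite("pics/crop6.png",im)
E
```

```text
[0.52796401 0.25079826 0.16252663] [ 1.79978744e+02  4.48419028e-02 -1.22879387e-01] 0.02805960485818485
clamp_grip [(array([0.475, 0.247, 0.111]), 0.85), (array([ 0.738,  0.3  , -0.001]), 0.44)]
hood_grip [(array([0.53, 0.25, 0.13]), 0.8)]
```

View pics/crop6.png

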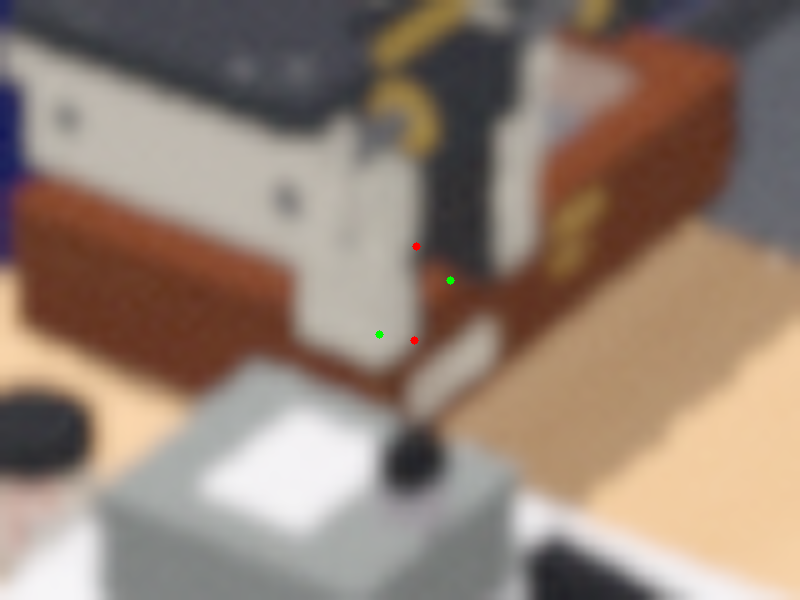

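Fingertips at (375,365) and (490,280) straddle the disc at (413,460) in plan. The tips sit about 1 cm above the reported TCP, which confirms the height offset. The knob, partly visible at (590,580), is turned. I descend 5.1 cm and pinch.

{"api": "play_rows", "payload": {
  "plan": [
    [0,0,1.5,0,0,0],
    [0,0,1.5,0,0,0],
    [0,0,1.2,0,0,0],
    [0,0,0.9,0,0,0],
    [0,0,0,0,0,0],
    [0,0,0,0,0,0]
  ]
}}

```text
clock: 11.07
tool_pos: [0.527, 0.2508, 0.1123]
orientation: [180.0, 0.0, 0.0]
force: [1.4, 0.6, 0.2]
opening: 0.028
gripper_force: 0.0
```

{"api": "play_rows", "payload": {
  "plan": [
    [0,0,0,0,0,0],
    [0,0,0,0,0,0],
    [0,0,0,0,0,0],
    [0,0,0,0,0,0],
    [0,0,0,0,0,0]
  ],
  "grip": 0.5
}}

```text
clock: 11.48
tool_pos: [0.5276, 0.2501, 0.113]
orientation: [180.0, -0.0, -0.0]
force: [0.1, -5.3, 4.9]
opening: 0.0116
gripper_force: 30.0
```

{"api": "play_rows", "payload": {
  "plan": [
    [0.5,0,-0.56,0,0,0],
    [0.51,0,-0.54,0,0,0],
    [0.58,0,-0.47,0,0,0],
    [0.6,0,-0.44,0,0,0],
    [0.65,0,-0.36,0,0,0],
    [0.67,0,-0.33,0,0,0],
    [0,0,0,0,0,0]
  ]
}}

```text
clock: 12.07
tool_pos: [0.5636, 0.2501, 0.1399]
orientation: [179.9, 0.0, -0.0]
force: [-3.2, -4.8, 3.4]
opening: 0.0116
gripper_force: 30.0
```

{"api": "play_rows", "payload": {
  "plan": [
    [0.7,0,-0.25,0,0,0],
    [0.72,0,-0.2,0,0,0],
    [0.74,0,-0.12,0,0,0],
    [0.74,0,-0.08,0,0,0],
    [0.75,0,0,0,0,0],
    [0.74,0,0.06,0,0,0],
    [0.74,0,0.13,0,0,0],
    [0.72,0,0.19,0,0,0],
    [0.7,0,0.26,0,0,0],
    [0.68,0,0.31,0,0,0],
    [0.65,0,0.37,0,0,0],
    [0.61,0,0.43,0,0,0],
    [0.57,0,0.48,0,0,0],
    [0.53,0,0.53,0,0,0],
    [0,0,0,0,0,0]
  ]
}}

```text
clock: 13.32
tool_pos: [0.6622, 0.2501, 0.1196]
orientation: [180.0, -0.3, -0.0]
force: [2.4, -5.8, 4.4]
opening: 0.0117
gripper_force: 30.0
```

```bash
python3 - <<'E'
from h import *
o=get_obs(); p=o["tool_pos"]; print(p,o["force"],o["moment"],o["opening"])
for c in ("scene","top"):
  snapshot(c)
  for t in ("clamp_grip","hood_grip","plate_tab","hood_hinge"):
    print(c,t,[(np.round(d["position"],3),round(d["score"],2)) for d in spot_point(c,t)][:2])
E
```

```text
[0.66215675 0.25013462 0.11961313] [ 2.41593601 -5.8295834   4.42514623] [-2.26578285 -0.87351388 -0.00825261] 0.01167053251415344
scene clamp_grip [(array([0.475, 0.249, 0.111]), 0.57)]
scene hood_grip [(array([0.657, 0.25 , 0.139]), 0.89)]
scene plate_tab [(array([0.553, 0.246, 0.094]), 0.53)]
scene hood_hinge [(array([0.595, 0.251, 0.078]), 0.8)]
top clamp_grip [(array([0.472, 0.252, 0.112]), 0.73)]
top hood_grip [(array([0.656, 0.25 , 0.137]), 0.84), (array([0.554, 0.248, 0.01 ]), 0.44)]
top plate_tab [(array([0.558, 0.252, 0.096]), 0.6)]
top hood_hinge [(array([0.597, 0.249, 0.079]), 0.9)]
```

{"api": "play_rows", "payload": {
  "plan": [
    [0,0,0,0,0,0],
    [0,0,0,0,0,0],
    [0,0,0,0,0,0],
    [0,0,-1.5,0,0,0],
    [0,0,-2.5,0,0,0],
    [0,0,-3,0,0,0],
    [-3,0,0,0,0,0],
    [-3,0,0,0,0,0],
    [-3,0,0,0,0,0],
    [-2,0,0,0,0,0],
    [0,0,0,0,0,0],
    [0,0,0,0,0,0]
  ],
  "grip": 2.8
}}

```text
clock: 14.82
tool_pos: [0.548, 0.2517, 0.1893]
orientation: [-179.9, -0.1, 0.1]
force: [1.0, -0.0, -0.0]
opening: 0.0279
gripper_force: 0.0
```

```bash
python3 - <<'E'
from h import *
o=get_obs(); p=o["tool_pos"]; print(p,o["orientation"],o["force"],o["opening"])
s=snapshot("scene"); x0,y0=225,165; k=8
im=cv2.resize(s["frame"][y0:y0+75,x0:x0+100,::-1],None,fx=k,fy=k,interpolation=cv2.INTER_CUBIC)
def dot(P,c):
    u,v=w2px(s,P); cv2.circle(im,(int((u-x0+.5)*k),int((v-y0+.5)*k)),3,c,-1)
dot([.552,.2495,.106],(0,0,255)); dot([.552,.2495,.078],(0,0,255))
for e in (-.014,.014): dot(p+[0,e,.0105],(0,255,0))
for t in ("hood_grip","plate_tab"):
  print(t,[(np.round(d["position"],3),d["score"]) for d in spot_point("scene",t)][:2])
cv2.imwrite("pics/crop7.png",im)
E
```

```text
[0.5480244  0.25171855 0.18925178] [-1.79908958e+02 -9.53355385e-02  9.00204346e-02] [ 1.00125245 -0.02129316 -0.01215358] 0.02787662393319255
hood_grip [(array([0.655, 0.249, 0.14 ]), 0.82)]
plate_tab [(array([0.553, 0.247, 0.099]), 0.7)]
```

View pics/crop7.png

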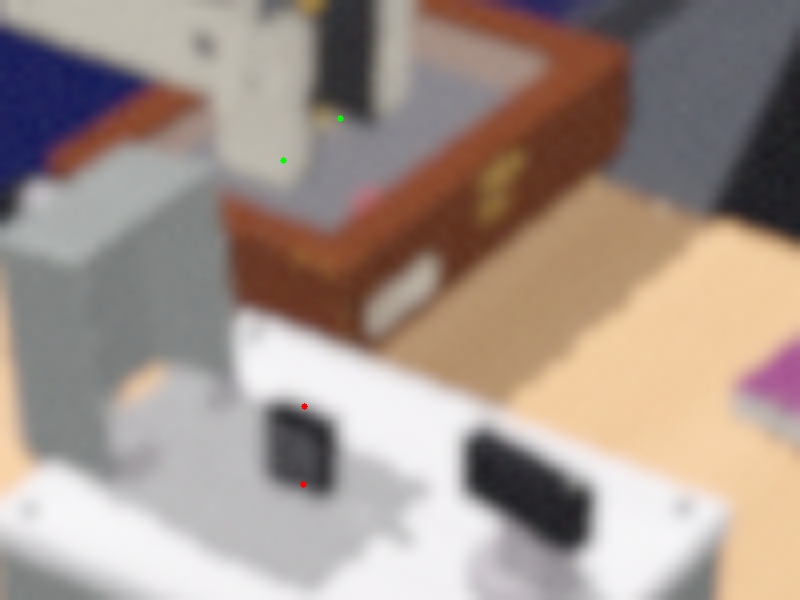

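The hood stands open at (110,310), the knob bar at (530,490) lies along the lamp, and the tab at (300,445) sits at the calculated points. Descend onto the tab and grip it.

{"api": "play_rows", "payload": {
  "plan": [
    [0.3,0.1,3,0,0,0],
    [0,0,3,0,0,0],
    [0,0,2,0,0,0],
    [0,0,1.5,0,0,0],
    [0,0,1.2,0,0,0],
    [0,0,0.7,0,0,0],
    [0,0,0,0,0,0],
    [0,0,0,0,0,0]
  ]
}}

```text
clock: 15.63
tool_pos: [0.5519, 0.2498, 0.0739]
orientation: [180.0, 0.0, -0.0]
force: [0.3, 0.4, 0.8]
opening: 0.0281
gripper_force: 0.0
```

{"api": "play_rows", "payload": {
  "plan": [
    [0,0,0,0,0,0],
    [0,0,0,0,0,0],
    [0,0,0,0,0,0],
    [0,0,0,0,0,0],
    [0,0,0,0,0,0]
  ],
  "grip": 0.4
}}

```text
clock: 16.05
tool_pos: [0.5517, 0.25, 0.075]
orientation: [-180.0, -0.1, 0.0]
force: [0.1, -0.3, 3.7]
opening: 0.01
gripper_force: 30.0
```

Gripped at 10 mm. Lift slowly first and check the force.

{"api": "play_rows", "payload": {
  "plan": [
    [0,0,-0.3,0,0,0],
    [0,0,-0.4,0,0,0],
    [0,0,-0.4,0,0,0],
    [0,0,-0.4,0,0,0],
    [0,0,-0.5,0,0,0],
    [0,0,0,0,0,0]
  ]
}}

```text
clock: 16.55
tool_pos: [0.5519, 0.2502, 0.0955]
orientation: [-179.9, -0.1, 0.0]
force: [0.8, 0.8, -0.5]
opening: 0.0097
gripper_force: 30.0
```

{"api": "play_rows", "payload": {
  "plan": [
    [0,0,-0.8,0,0,0],
    [0,0,-1.2,0,0,0],
    [0,0,-1.5,0,0,0],
    [0,0,-1.5,0,0,0],
    [0,0,-1.5,0,0,0],
    [0,0,-1.5,0,0,0],
    [0,0,-1.5,0,0,0],
    [0,0,-1,0,0,0],
    [0,0,-0.5,0,0,0],
    [0,0.5,0,0,0,0],
    [0,1,0,0,0,0],
    [0,1.5,0,0,0,0],
    [0,1.5,0,0,0,0],
    [0,1.5,0,0,0,0],
    [0,1.5,0,0,0,0],
    [0,1.5,0,0,0,0],
    [0,1.5,0,0,0,0],
    [0,1.5,0,0,0,0]
  ]
}}

```text
clock: 18.05
tool_pos: [0.5513, 0.128, 0.2042]
orientation: [-180.0, -0.0, -0.0]
force: [-0.1, -0.1, -1.7]
opening: 0.0095
gripper_force: 30.0
```

{"api": "play_rows", "payload": {
  "plan": [
    [-1,1.3,0,0,0,0],
    [-1,1.3,0,0,0,0],
    [-1,1.3,0,0,0,0],
    [-1,1.3,0,0,0,0],
    [-1,1.3,0,0,0,0],
    [-1,1.3,0,0,0,0],
    [-1,1.3,0,0,0,0],
    [-1,1.3,0,0,0,0],
    [-1,1,0,0,0,0],
    [-1,1,0,0,0,0],
    [-0.5,0.6,0,0,0,0],
    [-0.3,0.3,0,0,0,0],
    [0,0,0,0,0,0],
    [0,0,0,0,0,0]
  ]
}}

```text
clock: 19.22
tool_pos: [0.4436, -0.003, 0.2043]
orientation: [-180.0, -0.0, -0.0]
force: [0.3, -0.2, -1.3]
opening: 0.0097
gripper_force: 30.0
```

```bash
python3 - <<'E'
from h import *
o=get_obs(); print(o["tool_pos"],o["orientation"],o["force"],o["opening"])
im=[]
for c in ("scene","top"):
  s=snapshot(c); im.append(s["frame"][:,:,::-1])
  for t in ("clamp_grip","hood_grip","plate_tab","plate","pad","jar_a"):
    print(c,t,[(np.round(d["position"],3).tolist(),round(d["score"],2)) for d in spot_point(c,t)][:2])
cv2.imwrite("pics/fin.png",np.hstack([im[0][100:340,200:500],im[1][100:340,190:400]]))
E
```

```text
[ 0.4436496  -0.00303871  0.20432825] [-1.79989647e+02 -3.23551185e-02 -1.30844818e-02] [ 0.31689078 -0.24217071 -1.28667069] 0.009739605628079072
scene clamp_grip [([0.475, 0.25, 0.113], 0.58)]
scene hood_grip [([0.475, 0.249, 0.112], 0.73), ([0.656, 0.248, 0.137], 0.67)]
scene plate_tab [([0.443, -0.002, 0.226], 0.9)]
scene plate [([0.447, 0.0, 0.14], 0.71)]
scene pad [([0.469, 0.416, -0.005], 0.61), ([0.442, -0.002, -0.001], 0.55)]
scene jar_a [([0.737, 0.296, -0.003], 0.86)]
top clamp_grip [([0.475, 0.252, 0.109], 0.5)]
top hood_grip [([0.662, 0.248, 0.136], 0.56)]
top plate_tab []
top plate []
top pad [([0.442, 0.001, -0.002], 0.94), ([0.47, 0.414, -0.002], 0.64)]
top jar_a [([0.732, 0.297, 0.001], 0.63), ([0.698, 0.184, -0.0], 0.54)]
```

{"api": "play_rows", "payload": {
  "plan": [
    [0,-0.1,0.4,0,0,0],
    [0,-0.1,0.6,0,0,0],
    [0,0,0.6,0,0,0],
    [0,0,0.4,0,0,0],
    [0,0,0.2,0,0,0],
    [0,0,0,0,0,0],
    [0,0,0,0,0,0],
    [0,0,0,0,0,0],
    [0,0,0,0,0,0]
  ]
}}

```text
clock: 20.67
tool_pos: [0.4435, -0.0011, 0.1824]
orientation: [-180.0, -0.0, -0.0]
force: [-0.0, 0.1, -1.0]
opening: 0.0096
gripper_force: 30.0
```

```bash
python3 - <<'E'
from h import *
im=[]
for c in ("scene","top"):
  s=snapshot(c); im.append(s["frame"][:,:,::-1])
  print([(np.round(d["position"],3).tolist(),round(d["score"],2)) for d in spot_point(c,"plate")][:2])
cv2.imwrite("pics/fin2.png",cv2.resize(np.hstack([im[0][100:340,200:430],im[1][100:340,190:360]]),(800,480)))
E
```

```text
[([0.445, 0.004, 0.12], 0.92)]
[]
```

View pics/fin2.png

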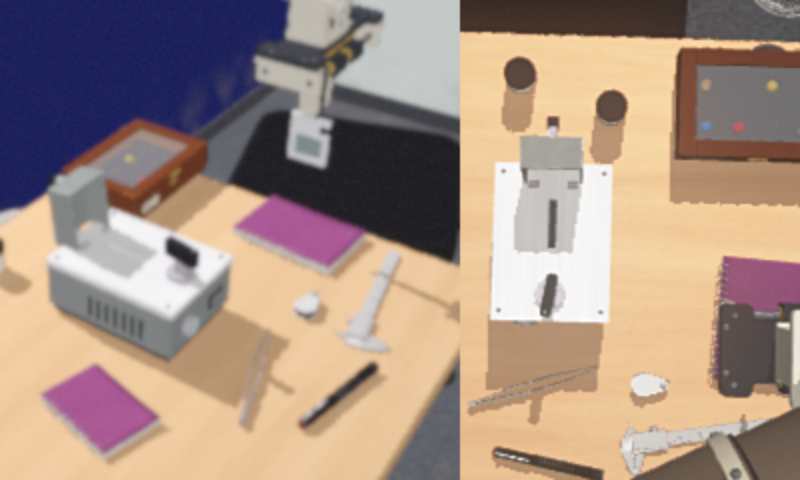

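The plate hangs upright at (310,140) above the large pad at (300,230). The hood stands open at (80,205), the slot is empty at (552,222), and the jars at (520,73) and (611,105) haven't moved. Handing in.

```bash
python3 -c "
from plant import close_job
print(close_job())"
```

```text
the job is handed in; nothing more can be done
None
```

I turned the clamp knob to its stop, swung the hood fully open so it stands by itself, and drew the plate out. The job is handed in with the arm holding the plate upright, about 10 cm above the middle of the large pad, and the jars undisturbed.

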